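# Clear the mallet off the carving cradle and lay the panel in it, carved side up

### The job

The mallet has been left lying in the carving cradle: put it away so that all of it lies in the shallow tool tray. Then take the carved panel that stands on end on the bench and lay it flat, without letting it drop or topple, fully home between the corner stops of the cradle, with its carved rosette facing up. Leave the chisel, the U-shaped frame and the glue jar where they are.

Things in the scene. Friction and masses are not known exactly. Their poses are not given: they have to be found in the camera images.
- cradle: Fixed carving cradle: plywood base 180 (x) x 140 (y) x 12 mm with four L-shaped corner stops, 14 mm high (tops 26 mm above the bench), walls 14 mm. Pocket between them: 123.5 mm (x) by 67.5 mm (y). Each long side is open for 83 mm between the stops (room for fingers), each short end for 27 mm. Origin: centre of the base's underside, on the bench.
- cradle_in (a point): Centre of the pocket's floor, 12 mm above the bench; axes as the cradle's.
- mallet: Wooden mallet lying level, its head on the pocket floor at the start. Head 56 (x) x 66 (y, between the striking faces) x 54 mm (z). Dark round handle, 24 mm thick, its axis 27 mm above the head's underside, runs along -x to 159 mm from the head's centre. Balances 10 to 25 mm from the head's centre towards the handle. 0.2 to 0.45 kg. Origin: centre of the head's underside.
- mallet_end (a point): A point on the mallet handle's axis, 4 mm short of its free end: 155 mm from the head's centre along the mallet's -x.
- tray: Shallow wooden tool tray, fixed on the bench, empty at the start: 266 (x) x 176 (y) x 22 mm high outside, walls 8 mm, floor 8 mm or less. Origin: centre of its underside. It stands to the left or to the right of the cradle.
- panel: Plain light-wood panel, 120 mm long (z), 64 wide (y), 28 thick (x), at first standing on end on the bench, across the cradle from the tray. Its -x face carries the rosette: a round boss 50 mm across with six petals, 6 mm proud, mid-face; the +x face is plain. Origin: centre of the end it stands on at first (z up its length, rosette looks along -x). 0.1 to 0.25 kg.
- panel_back (a point): Centre of the panel's plain back face (14 mm from the mid-plane along +x, 60 mm up its length).
- chisel: Bystander: a chisel with dark wooden handle, 200 mm long, lying on the bench beyond the cradle, about 26 mm high. Origin: below the joint of handle and blade.
- corner_frame: Bystander: a flat U-shaped frame of light wood strips, 130 x 150 mm, 18 mm high, lying on the bench. Origin: under the middle of its 150 mm strip; its two arms run to its +x.
- glue_jar: Bystander: a glue jar 60 mm in diameter, 75 mm high. Origin: centre of its underside.
Things that resemble listed ones, but are neither listed nor needed, are in the scene too. There is more than one size of the mallet; the one meant has the size given above. What is shaped like the panel but black is not meant.

How it is judged:
By the outcome, as a careful person would: the job done as asked, in the order asked, and still so for the second after the job is handed in, with the robot touching nothing.
It also fails if it takes over 72 s, if anything falls off the work surface, if the arm or the gripper's body presses on something with over 40 N, if the wrist force passes 120 N, or if a joint passes its speed limit or range.

### The arm

A 6-joint arm with a two-finger parallel gripper is mounted at the origin on the work surface. World frame = base frame: x ahead of the robot, y to its left, z up, the work surface at z = 0. Lengths are in m, angles in rad, forces in N, time in s.
With the tool pointing down it reaches from about 0.35 to 0.775 m from the base axis. Payload 7.3 kg.
Tool frame: the origin (TCP) lies midway between the tips of the shut fingers; the grasp point (between the pads) lies ctrl.grip_point_offset behind it (ctrl.grip_point_offset is the distance from the TCP to the grasp point, in m); z points along the fingers, y is the line along which they close (so a half turn about z gives the same grasp; the last joint's range is limited). The gripper opens to 92 mm and grips with 3 to 60 N. Pads are 19 mm wide; open, the fingers measure 130 mm over their backs; the gripper's body (75 mm by 190 mm) begins 47 mm behind the grasp point.
Start: joints at [-1.413, 0.342, 1.524, -0, 1.275, -0.146], TCP at [0.157, -0.501, 0.227] pointing down, gripper open.
Joint ranges: [-2.53, 2.53], [-0.77, 2.02], [0.04, 2.7], [-1, 4.14], [0.28, 2.66], [-3.11, 3.11]. Speed limits (rad/s): [2.57, 2.57, 3.14, 3.14, 3.14, 3.14].

### API

Orientations are given as a rotation vector (axis times angle).
In Python, from rig import ctrl gives the robot as it stands.
- The arm moves only by the tool play_rows, never from a script. Its arguments are lists of equal length, an entry for each row: "jaw": the finger opening in mm, from 0 to 91.8; "travel": the shift along the world's x, y, z in mm, a list of three; "spin": the turn about the world's z in degrees. In form: {"jaw": [jaw, ...], "travel": [[tx, ty, tz], ...], "spin": [spin, ...]}. A call has 1 to 20 rows; each row shifts and turns the commanded pose from where the row before left it; what a row does not reach is not made up. A row lasts 1/12 s, in which the tool goes at most 41.7 mm and 7.16 degrees, less where a joint would pass 70% of its speed; a pose out of reach is approached as far as the arm can. A call with a gripper value outside its range is refused whole. The fingers move at their own pace and stop on an object; the grip force is fixed at half the most. Time passes only in rows, so rows that do not move let the fingers close. It gives the time, the measured TCP pose, the force, the opening and the grip force at its end, in the units of the state.
- ctrl.sense(): the state, without advancing time (a new reading comes with each control period).
- ctrl.capture(name): name is "side" or "top"; returns the picture (420x560x3 uint8, blue, green, red); there is no depth.
- ctrl.get_calibration(name): a dict with "fx", "fy", "cx", "cy" (pixels), "R" (3x3) and "t" (3): a world point X has camera coordinates R X + t. Camera axes: x right, y down, z forward; pixel columns grow to the right and rows downward; lengths in m; the calibration is good to about 2 mm. A picture is of the moment at which its call begins. get_calibration takes no time and is no camera call.
- ctrl.job_done(): hands the job in; it is judged then, once.
The state is a dict: "time_s": time; "joints": joint angles; "dq": joint speeds; "joint_torque": joint torques, N m; "tcp_pos": TCP position; "orientation": TCP orientation; "ft_force": force on the tool from outside, world axes, zero at the start; "moment": the same for the moment, N m; "opening": opening from 0.0 (shut) to 1.0 (fully open); "gripper_force": force on a finger pad.
Only numpy, scipy, OpenCV 4.12 (cv2) and the standard library are available. Lean on these libraries where they do the work, as an engineer would, in place of code of your own. Each camera call takes 0.05 s, during which the arm holds its last target. There are 200 camera calls.

## Working session

There is one attempt and no reset: what is moved stays moved. The work goes in short steps, Python scripts to look and compute and a tool call to move; the robot and the scene stay as the last step left them, time stands still between calls to the robot, and variables do not carry over. Pictures are saved under pics/ and viewed, at most 10 in all, crops included, and the job is handed in when it is done.

Besides the shell and the picture viewer there is one more tool, called after "Call:" in YAML: its name, and indented under it one key for each argument. play_rows: Moves the arm, as the interface text tells. Its arguments: {"type":"object","properties":{"jaw":{"type":"array","items":{"type":"number"}},"travel":{"type":"array","items":{"type":"array","items":{"type":"number"}}},"spin":{"type":"array","items":{"type":"number"}}},"required":["jaw","travel","spin"]}

```bash
ls; mkdir -p pics
python3 - <<'E'
from rig import ctrl
import cv2
for n in("top","side"):
    cv2.imwrite(f"pics/{n}0.png",ctrl.capture(n)); c=ctrl.get_calibration(n); print(n,c)
print(ctrl.sense(),ctrl.grip_point_offset)
E
```

```text
pics
top {'fx': 382.72607316244284, 'fy': 382.72607316244284, 'cx': 279.6699520541973, 'cy': 208.3987974134165, 'R': array([[-0.05812846, -0.99829247,  0.00576503],
       [-0.97320094,  0.05537854, -0.22318858],
       [ 0.22248822, -0.01858414, -0.97475824]]), 't': array([0.10035632, 0.58371208, 0.75451033])}
side {'fx': 453.6690553880464, 'fy': 453.6690553880464, 'cx': 281.4611062245325, 'cy': 216.6509695227797, 'R': array([[-0.67340918, -0.73912387,  0.01469638],
       [-0.42383522,  0.36971186, -0.82684754],
       [ 0.60570933, -0.56303556, -0.56223409]]), 't': array([0.44382537, 0.26843735, 0.97856523])}
{'time_s': 0.1, 'joints': array([-1.41299570e+00,  3.42636738e-01,  1.52492764e+00, -1.25865124e-05,
        1.27539928e+00, -1.45990762e-01]), 'dq': array([-9.91938806e-05, -1.68849044e-03, -1.68878326e-03,  4.96689304e-04,
        1.00415356e-03, -4.49972510e-04]), 'joint_torque': array([ 1.99156682e-03, -4.32004595e+01, -2.44694388e+01,  7.19929347e-02,
        5.25773491e-02, -3.77296146e-05]), 'tcp_pos': array([ 0.15701249, -0.50058682,  0.22612078]), 'orientation': array([-3.10406440e+00, -4.75159783e-01,  3.16130456e-05]), 'ft_force': array([-0.53333357,  0.37128475, -0.81735319]), 'moment': array([0.02070339, 0.03013236, 0.0124209 ]), 'gripper_force': 0.0, 'opening': 0.9983887057740056} 0.0188
```

View pics/top0.png

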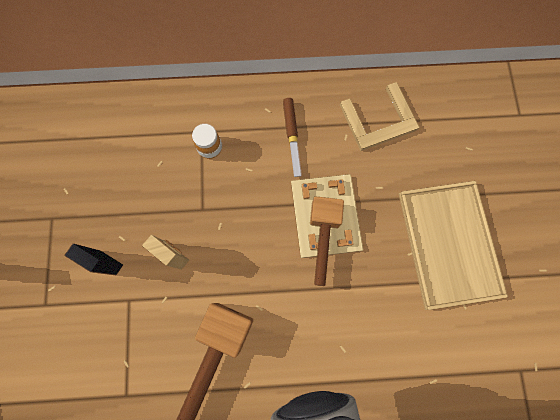

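View pics/side0.png

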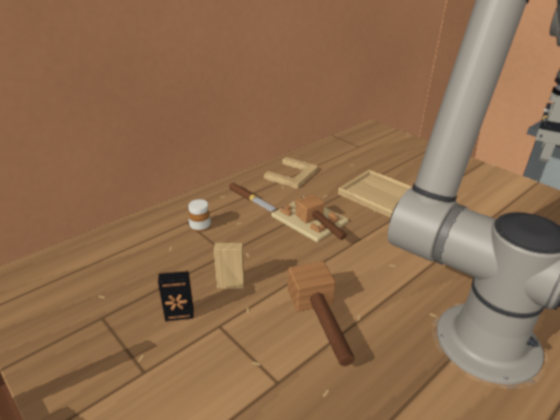

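The top view shows the tray right (402-508, 183-308), the cradle with its mallet (327,210), the glue jar (206,140), the chisel (292,135) and the frame (380,115).
- **Mallets:** one in the cradle at top (327,210), and a larger one at (225,330). The one in the cradle fits by size and place.
- **Panels:** light at top (163,250), and black at (93,259). The light one is meant.

I'll confirm both in one enlarged crop.

Run:
```python
import cv2,numpy as np
t=cv2.imread("pics/top0.png");s=cv2.imread("pics/side0.png")
def c(i,x,y,w,h,k): return cv2.resize(i[y:y+h,x:x+w],(w*k,h*k),interpolation=cv2.INTER_CUBIC)
m=np.zeros((600,800,3),np.uint8)
m[:600,:400]=c(t,280,165,100,150,4)
m[:280,400:]=c(t,130,225,80,56,5)
m[280:,400:]=c(s,195,225,80,64,5)
cv2.imwrite("pics/crop.png",m)
```

```text
(no output)
```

View pics/crop.png

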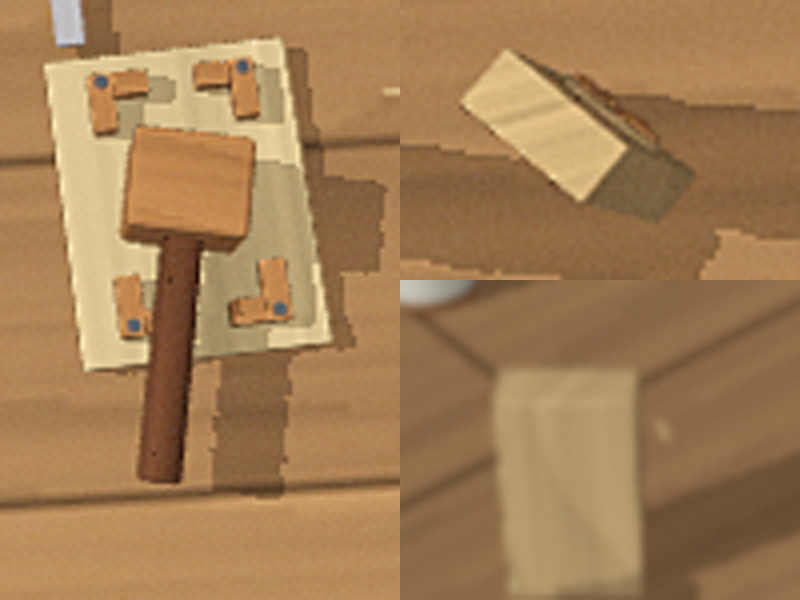

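The crops confirm both. The cradle's mallet head has about the cradle's own 66 mm scale. The light panel's rosette shows on its upper-right side in the top view (crop 620,100), and the side view shows its plain back.

```bash
cat > h.py <<'E'
from rig import ctrl
import numpy as np,cv2
from scipy.optimize import least_squares
def proj(n,X):
    c=ctrl.get_calibration(n);p=np.atleast_2d(X)@c["R"].T+c["t"]
    return np.c_[c["fx"]*p[:,0]/p[:,2]+c["cx"],c["fy"]*p[:,1]/p[:,2]+c["cy"]]
def place(q,L):  # q=x,y,yaw ; local pts
    L=np.atleast_2d(L);c,s=np.cos(q[2]),np.sin(q[2])
    return np.c_[q[0]+c*L[:,0]-s*L[:,1],q[1]+s*L[:,0]+c*L[:,1],L[:,2]]
def fit(q0,obs): # obs: list (cam,local,px)
    r=least_squares(lambda q:np.concatenate([(proj(n,place(q,L))-np.atleast_2d(P)).ravel() for n,L,P in obs]),q0)
    print("pose mm/deg",np.round(r.x[:2]*1e3,1),np.round(np.degrees(r.x[2]),1),"rms",np.round(np.sqrt(np.mean(r.fun**2)),2)); return r.x
def rect(a,b,z): return np.array([[a,b,z],[a,-b,z],[-a,-b,z],[-a,b,z]])/1e3
E
python3 - <<'E'
from h import *
k=lambda P,s,o:np.array(P)/s+np.array(o)-0.5+0.5/s
t4=lambda P:k(P,4,(280,165))
print("cradle");fit([.5,0,0],[("top",rect(90,70,12),t4([(45,65),(283,39),(330,342),(85,370)]))])
print("mallet");fit([.5,0,-.1],[("top",rect(28,33,66)[:4],t4([(138,126),(255,141),(246,237),(125,230)])),("top",[-.159,0,.039],t4([(162,476)]))])
print("tray");fit([.45,-.25,.1],[("top",rect(133,88,22),[(401,192.5),(478,182.5),(508,297),(428,309)])])
# panel local x axis=back; rosette -x. yaw ~ 135deg
P=k(np.array([(512,50),(630,150),(583,203),(461,102)])-[400,0],5,(130,225))
L=np.array([[-14,32,120],[-14,-32,120],[14,-32,120],[14,32,120]])/1e3
for L_ in (L,L*[1,-1,1]):
  print("panel");fit([.45,.3,2.3],[("top",L_,P)])
  S=k(np.array([(110,310),(240,313)]),5,(195,225))
  for q in (L_[3:1:-1],L_[2:4]):
    fit([.45,.3,2.3],[("top",L_,P),("side",q*[1,1,0],S)])
E
```

```text
cradle
pose mm/deg [580. -39.] 3.2 rms 0.37
mallet
pose mm/deg [579.3 -35.3] -9.5 rms 0.87
tray
pose mm/deg [ 497.7 -314.6] 4.7 rms 1.12
panel
pose mm/deg [507.2 307.1] -40.9 rms 10.34
pose mm/deg [505.7 309.4] -40.5 rms 8.77
pose mm/deg [506.2 309.4] -44.8 rms 13.75
panel
pose mm/deg [507.  307.2] 137.9 rms 0.34
pose mm/deg [507.9 306.9] 137.6 rms 0.78
pose mm/deg [508.1 306.5] 133.9 rms 10.71
```

Call:
play_rows:
  jaw: [91.8,91.8,91.8,91.8,91.8,91.8,91.8,91.8,91.8,91.8,91.8,91.8,91.8,91.8,91.8,91.8,91.8,91.8,91.8]
  travel:
    - [24,27.5,0]
    - [24,27.5,0]
    - [24,27.5,0]
    - [24,27.5,0]
    - [24,27.5,0]
    - [24,27.5,0]
    - [24,27.5,0]
    - [24,27.5,0]
    - [24,27.5,0]
    - [24,27.5,0]
    - [24,27.5,0]
    - [24,27.5,0]
    - [24,27.5,0]
    - [24,27.5,0]
    - [24,27.5,0]
    - [24,27.5,0]
    - [24,27.5,0]
    - [0,0,-20]
    - [0,0,-20]
  spin: [-1.6,-1.6,-1.6,-1.6,-1.6,-1.6,-1.6,-1.6,-1.6,-1.6,-1.6,-1.6,-1.6,-1.6,-1.6,-1.6,-1.6,0,0]

```text
time_s: 1.68
tcp_pos: [0.5665, -0.0315, 0.1864]
orientation: [3.13, -0.263, 0.003]
ft_force: [0.3, -0.6, -0.4]
opening: 1.004
gripper_force: 0.0
```

Call:
play_rows:
  jaw: [91.8,91.8,91.8,91.8,91.8,91.8,91.8,91.8,91.8,91.8,91.8,50,50,50,50,50,50,50,50,50]
  travel:
    - [-2,-1,-20]
    - [0,0,-20]
    - [0,0,-20]
    - [0,0,-20]
    - [0,0,-20]
    - [0,0,-20]
    - [0,0,-15]
    - [0,0,-10]
    - [0,0,-8]
    - [0,0,-4]
    - [0,0,0]
    - [0,0,0]
    - [0,0,0]
    - [0,0,0]
    - [0,0,0]
    - [0,0,0]
    - [0,0,0]
    - [0,0,0]
    - [0,0,0]
    - [0,0,0]
  spin: [0,0,0,0,0,0,0,0,0,0,0,0,0,0,0,0,0,0,0,0]

```text
time_s: 3.35
tcp_pos: [0.5634, -0.0343, 0.0303]
orientation: [-3.13, 0.268, -0.001]
ft_force: [-1.1, 2.0, 5.6]
opening: 0.718
gripper_force: 30.0
```

Call:
play_rows:
  jaw: [50,50,50,50,50,50,50,50,50,50,50,50,50,50,50,50,50,50,50]
  travel:
    - [0,0,6]
    - [0,0,12]
    - [0,0,19]
    - [0,0,19]
    - [0,0,19]
    - [-1.3,-10,0]
    - [-1.3,-20,0]
    - [-1.3,-25,0]
    - [-1.3,-28,0]
    - [-1.3,-28,0]
    - [-1.3,-28,0]
    - [-1.3,-28,0]
    - [-1.3,-28,0]
    - [-1.3,-28,0]
    - [-1.3,-25,0]
    - [-1.3,-18,0]
    - [-1.7,-10,0]
    - [0,0,0]
    - [0,0,0]
  spin: [0,0,0,0,0,1.2,1.2,1.2,1.2,1.2,1.2,1.2,1.2,1.2,1.2,1.2,1.2,0,0]

```text
time_s: 4.93
tcp_pos: [0.5463, -0.3104, 0.104]
orientation: [-3.138, -0.123, 0.002]
ft_force: [0.1, -0.1, -3.9]
opening: 0.718
gripper_force: 30.0
```

Run:
```python
from h import *
t=ctrl.capture("top");s=ctrl.capture("side")
m=np.zeros((600,800,3),np.uint8)
m[:,:400]=cv2.resize(t[150:350,390:523],(400,600)); 
m[:,400:]=cv2.resize(s[100:250,300:400],(400,600))
cv2.imwrite("pics/m1.png",m);print(ctrl.sense()["tcp_pos"])
```

```text
[ 0.54684583 -0.30939275  0.10431975]
```

View pics/m1.png

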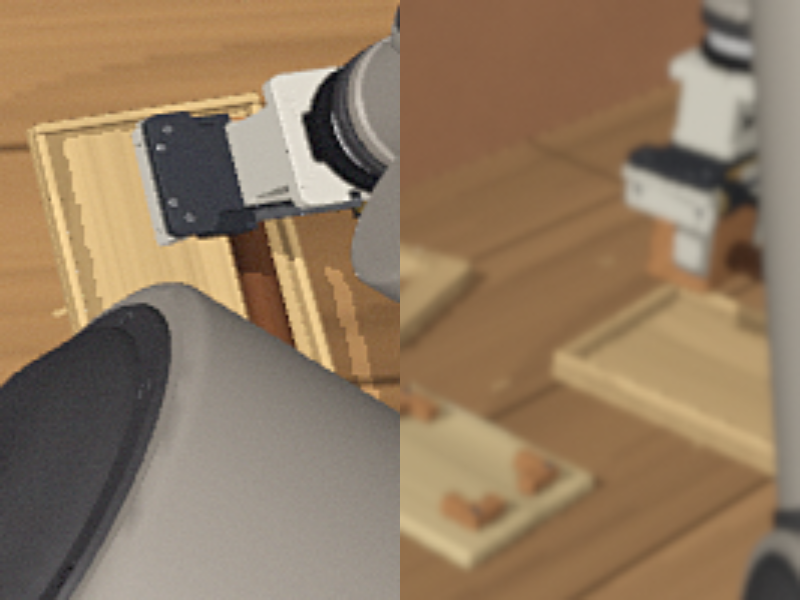

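The mallet hangs level over the tray with its handle along the tray's long side (left crop 265,280).

Call:
play_rows:
  jaw: [50,50,50,50,50,50,50,50,50]
  travel:
    - [0,0,-12]
    - [0,0,-18]
    - [0,0,-18]
    - [0,0,-12]
    - [0,0,-8]
    - [0,0,-5]
    - [0,0,-3]
    - [0,0,-1]
    - [0,0,0]
  spin: [0,0,0,0,0,0,0,0,0]

```text
time_s: 5.78
tcp_pos: [0.5474, -0.3106, 0.0282]
orientation: [3.138, 0.126, 0.001]
ft_force: [0.5, -0.1, -5.1]
opening: 0.716
gripper_force: 30.0
```

Call:
play_rows:
  jaw: [50,50,50]
  travel:
    - [0,0,-1]
    - [0,0,-0.5]
    - [0,0,0]
  spin: [0,0,0]

```text
time_s: 6.03
tcp_pos: [0.5472, -0.3106, 0.0266]
orientation: [3.139, 0.126, 0.001]
ft_force: [0.4, 0.7, -4.3]
opening: 0.717
gripper_force: 30.0
```

Call:
play_rows:
  jaw: [50,50,50,50]
  travel:
    - [0,0,-0.7]
    - [0,0,-0.7]
    - [0,0,-0.7]
    - [0,0,0]
  spin: [0,0,0,0]

```text
time_s: 6.37
tcp_pos: [0.5472, -0.3107, 0.0263]
orientation: [3.138, 0.126, 0.001]
ft_force: [-4.6, 2.0, 10.6]
opening: 0.722
gripper_force: 30.0
```

Call:
play_rows:
  jaw: [86,86,86,86,86,86,86,86,86,86,86,86]
  travel:
    - [0,0,0]
    - [0,0,0]
    - [0,0,0]
    - [0,0,0]
    - [0,0,0]
    - [0,0,10]
    - [0,0,25]
    - [0,0,35]
    - [0,0,35]
    - [0,0,35]
    - [0,0,35]
    - [0,0,15]
  spin: [0,0,0,0,0,0,0,0,0,0,0,0]

```text
time_s: 7.37
tcp_pos: [0.5485, -0.3114, 0.2206]
orientation: [3.134, 0.126, 0.01]
ft_force: [0.7, -1.9, 0.4]
opening: 0.936
gripper_force: 0.0
```

Call:
play_rows:
  jaw: [91.8,91.8,91.8,91.8,91.8,91.8,91.8,91.8,91.8,91.8,91.8,91.8,91.8,91.8,91.8,91.8,91.8,91.8,91.8,91.8]
  travel:
    - [-2.3,34.4,0]
    - [-2.3,34.4,0]
    - [-2.3,34.4,0]
    - [-2.3,34.4,0]
    - [-2.3,34.4,0]
    - [-2.3,34.4,0]
    - [-2.3,34.4,0]
    - [-2.3,34.4,0]
    - [-2.3,34.4,0]
    - [-2.3,34.4,0]
    - [-2.3,34.4,0]
    - [-2.3,34.4,0]
    - [-2.3,34.4,0]
    - [-2.3,34.4,0]
    - [-2.3,34.4,0]
    - [-2.3,34.4,0]
    - [-2.3,34.4,0]
    - [-2.3,34.4,0]
    - [0,0,0]
    - [0,0,0]
  spin: [-2.6,-2.6,-2.6,-2.6,-2.6,-2.6,-2.6,-2.6,-2.6,-2.6,-2.6,-2.6,-2.6,-2.6,-2.6,-2.6,-2.6,-2.6,0,0]

```text
time_s: 9.03
tcp_pos: [0.505, 0.3103, 0.2144]
orientation: [-2.933, 1.125, -0.0]
ft_force: [-0.3, -0.2, 0.5]
opening: 0.998
gripper_force: 0.0
```

Run:
```python
from h import *
from scipy.spatial.transform import Rotation as R
t=ctrl.capture("top");s=ctrl.capture("side")
m=np.zeros((600,800,3),np.uint8)
m[:,:400]=cv2.resize(t[160:310,390:523],(400,600)); 
m[:,400:]=cv2.resize(s[150:300,180:280],(400,600))
cv2.imwrite("pics/m2.png",m);q=ctrl.sense();print(q["tcp_pos"],R.from_rotvec(q["orientation"]).as_matrix()[:,1:],q["joints"])
```

```text
[0.50560308 0.30816881 0.21440405] [[-6.71206790e-01 -1.98380415e-05]
 [-7.41270045e-01 -5.31658941e-04]
 [ 4.07418333e-04 -9.99999858e-01]] [ 4.18250437e-01  4.75170905e-01  1.35002566e+00 -4.93631758e-04
  1.31663019e+00  2.72500654e+00]
```

View pics/m2.png

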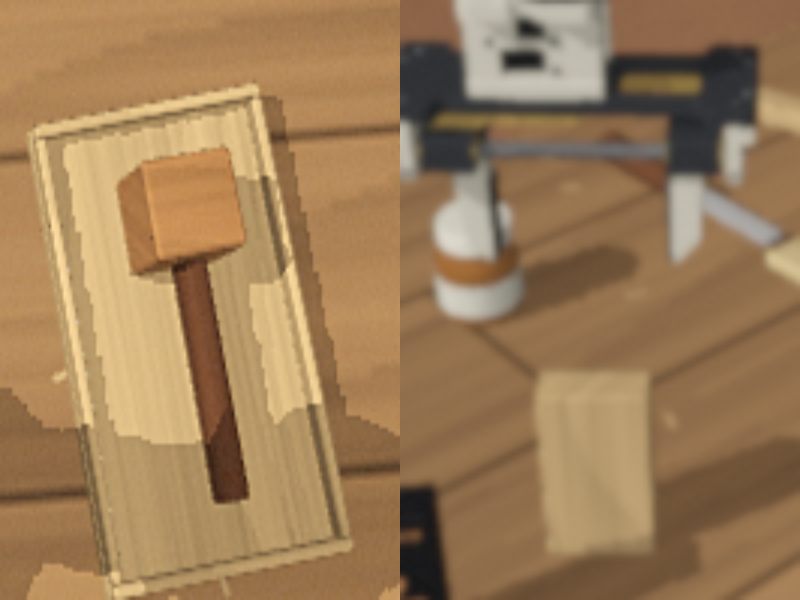

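The mallet lies wholly inside the tray (left crop, head at 180,205 and handle end at 230,490). The gripper is above the panel, aligned with its width (right crop 595,460).

Call:
play_rows:
  jaw: [91.8,91.8,91.8,91.8,91.8,91.8,91.8,91.8,91.8,80,75,72,69,66,63,58,50,40,40,40]
  travel:
    - [-1,1,-20]
    - [0,0,-25]
    - [0,0,-25]
    - [0,0,-25]
    - [0,0,-20]
    - [0,0,-13]
    - [0,0,-7]
    - [0,0,-3]
    - [0,0,0]
    - [0,0,0]
    - [0,0,0]
    - [0,0,0]
    - [0,0,0]
    - [0,0,0]
    - [0,0,0]
    - [0,0,0]
    - [0,0,0]
    - [0,0,0]
    - [0,0,0]
    - [0,0,0]
  spin: [0,0,0,0,0,0,0,0,0,0,0,0,0,0,0,0,0,0,0,0]

```text
time_s: 10.8
tcp_pos: [0.5049, 0.31, 0.0764]
orientation: [-2.93, 1.13, -0.001]
ft_force: [-0.1, 1.1, 2.9]
opening: 0.697
gripper_force: 29.9
```

Call:
play_rows:
  jaw: [40,40,40,40,40,40,40,40,40,40,40,40,40,40,40,40,40,40,40]
  travel:
    - [0,0,6]
    - [0,0,9]
    - [0,0,10]
    - [5,-10,0]
    - [5,-15,0]
    - [5,-15,0]
    - [5,-15,0]
    - [5,-15,0]
    - [5,-15,0]
    - [5,-15,0]
    - [5,-15,0]
    - [5,-15,0]
    - [5,-15,0]
    - [5,-10,0]
    - [0,-5,0]
    - [0,0,0]
    - [0,0,-10]
    - [0,0,-8]
    - [0,0,-4]
  spin: [0,0,0,4.2,4.2,4.2,4.2,4.2,4.2,4.2,4.2,4.2,4.2,3.6,0,0,0,0,0]

```text
time_s: 12.38
tcp_pos: [0.5584, 0.1503, 0.0774]
orientation: [3.14, 0.093, -0.004]
ft_force: [0.0, 0.1, -2.4]
opening: 0.691
gripper_force: 29.9
```

Call:
play_rows:
  jaw: [40,40,40,40,40]
  travel:
    - [0,0,-2]
    - [0,0,-1]
    - [0,0,-1]
    - [0,0,-1]
    - [0,0,0]
  spin: [0,0,0,0,0]

```text
time_s: 12.8
tcp_pos: [0.5593, 0.1505, 0.0763]
orientation: [-3.14, -0.095, -0.001]
ft_force: [-6.5, -0.1, 17.2]
opening: 0.692
gripper_force: 30.0
```

Run:
```python
from h import *
from scipy.spatial.transform import Rotation as R
q=ctrl.sense();Y=R.from_rotvec(q["orientation"]).as_matrix()[:,1]
print(q["tcp_pos"],np.degrees(np.arctan2(Y[1],Y[0])),q["ft_force"],q["joints"][5])
```

```text
[0.55930778 0.15054074 0.07630506] -86.55209836101528 [-6.5495596  -0.05838576 17.24890986] 1.6411823055485437
```

Call:
play_rows:
  jaw: [40,40,70,74,76,76,76,76,76,76,72,69,66,63,58,50,40,40,40]
  travel:
    - [0,0,1.5]
    - [0,0,0]
    - [0,0,0]
    - [0,0,0]
    - [0,0,0]
    - [0,0,0]
    - [5.5,0.4,3]
    - [5.5,0.4,2]
    - [0,0,0]
    - [0,0,0]
    - [0,0,0]
    - [0,0,0]
    - [0,0,0]
    - [0,0,0]
    - [0,0,0]
    - [0,0,0]
    - [0,0,0]
    - [0,0,0]
    - [0,0,0]
  spin: [0,0,0,0,0,0,0,0,0,0,0,0,0,0,0,0,0,0,0]

```text
time_s: 14.38
tcp_pos: [0.5706, 0.1506, 0.0806]
orientation: [-3.14, -0.093, 0.0]
ft_force: [-0.4, 1.9, 0.4]
opening: 0.692
gripper_force: 30.0
```

Run:
```python
from h import *
q=ctrl.sense();print(q["tcp_pos"],q["ft_force"])
t=q["tcp_pos"]
th=np.radians(np.arange(0,91,6));u=-21*np.cos(th)+100*np.sin(th);v=21*np.sin(th)+100*np.cos(th)
d=np.array([-.998,-.06])
P=np.c_[np.outer(u-u[0],d),v-v[0]]
print(np.round(np.diff(P,axis=0)*1e3/1e3,1).tolist())
```

```text
[0.57063017 0.15063927 0.08062976] [-0.38546035  1.8622014   0.37881753]
[[-10.5, -0.6, 1.6], [-10.7, -0.6, 0.5], [-10.7, -0.6, -0.6], [-10.5, -0.6, -1.7], [-10.3, -0.6, -2.8], [-10.0, -0.6, -3.9], [-9.5, -0.6, -4.9], [-8.9, -0.5, -5.8], [-8.3, -0.5, -6.8], [-7.5, -0.5, -7.6], [-6.7, -0.4, -8.3], [-5.8, -0.3, -9.0], [-4.8, -0.3, -9.5], [-3.8, -0.2, -10.0], [-2.7, -0.2, -10.3]]
```

Call:
play_rows:
  jaw: [40,40,40,40,40,40]
  travel:
    - [0,0,-1.3]
    - [-5.2,-0.3,0.9]
    - [-5.3,-0.3,0.6]
    - [-5.3,-0.3,0.3]
    - [-5.3,-0.3,0.1]
    - [0,0,0]
  spin: [0,0,0,0,0,0]

```text
time_s: 14.88
tcp_pos: [0.548, 0.1492, 0.0809]
orientation: [3.14, 0.094, -0.003]
ft_force: [-0.3, 0.3, -1.3]
opening: 0.697
gripper_force: 30.0
```

Run:
```python
from h import *
t=ctrl.capture("top");s=ctrl.capture("side")
m=np.zeros((600,800,3),np.uint8)
p=proj("side",ctrl.sense()["tcp_pos"])[0].astype(int);x,y=p;print(p)
m[:,400:]=cv2.resize(s[y-60:y+60,x-40:x+40],(400,600))
p=proj("top",ctrl.sense()["tcp_pos"])[0].astype(int);x,y=p;print(p)
m[:,:400]=cv2.resize(t[y-75:y+75,x-50:x+50],(400,600))
cv2.imwrite("pics/m3.png",m)
```

```text
[267 225]
[241 227]
```

View pics/m3.png

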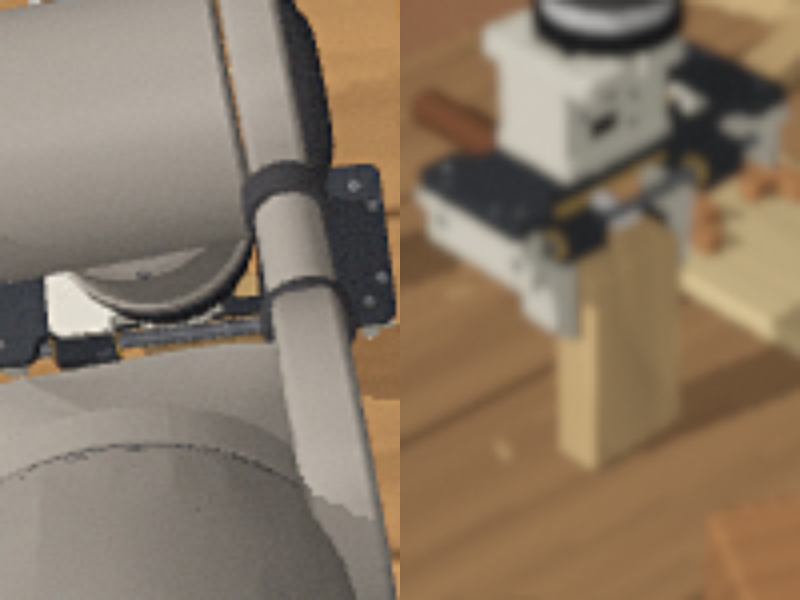

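The side crop shows the panel still upright (foot at 595,465). The foot slid because I pressed too lightly, so I'll press harder and retry.

Call:
play_rows:
  jaw: [40,40,40,40]
  travel:
    - [0,0,-3]
    - [0,0,-3]
    - [0,0,-1]
    - [0,0,0]
  spin: [0,0,0,0]

```text
time_s: 15.32
tcp_pos: [0.5532, 0.1498, 0.0793]
orientation: [-3.139, -0.094, -0.016]
ft_force: [-3.1, -0.4, 27.9]
opening: 0.696
gripper_force: 30.0
```

Call:
play_rows:
  jaw: [40,40,40,40,40]
  travel:
    - [-2.6,-0.2,0.5]
    - [-2.6,-0.1,0.4]
    - [-2.7,-0.2,0.3]
    - [-2.7,-0.1,0.3]
    - [0,0,0]
  spin: [0,0,0,0,0]

```text
time_s: 15.73
tcp_pos: [0.5444, 0.1492, 0.0796]
orientation: [-3.139, -0.094, -0.022]
ft_force: [5.5, 0.3, 13.5]
opening: 0.694
gripper_force: 30.0
```

Call:
play_rows:
  jaw: [40,40,40,40,40,40]
  travel:
    - [0,0,-4]
    - [-2.6,-0.2,0]
    - [-2.6,-0.1,0]
    - [-2.7,-0.2,0]
    - [-2.7,-0.1,0]
    - [0,0,0]
  spin: [0,0,0,0,0,0]

```text
time_s: 16.23
tcp_pos: [0.5355, 0.1487, 0.0774]
orientation: [-3.139, -0.094, -0.029]
ft_force: [5.7, 0.6, 23.5]
opening: 0.695
gripper_force: 30.0
```

Run:
```python
from h import *
q=ctrl.sense();print(q["moment"],q["orientation"])
s=ctrl.capture("side")
x,y=proj("side",q["tcp_pos"])[0].astype(int);print(x,y)
cv2.imwrite("pics/m4.png",cv2.resize(s[y-50:y+50,x-50:x+50],(600,600),interpolation=cv2.INTER_CUBIC))
```

```text
[-0.00472709 -1.23552683  0.13445588] [-3.13878591 -0.09378546 -0.02897559]
271 229
```

View pics/m4.png

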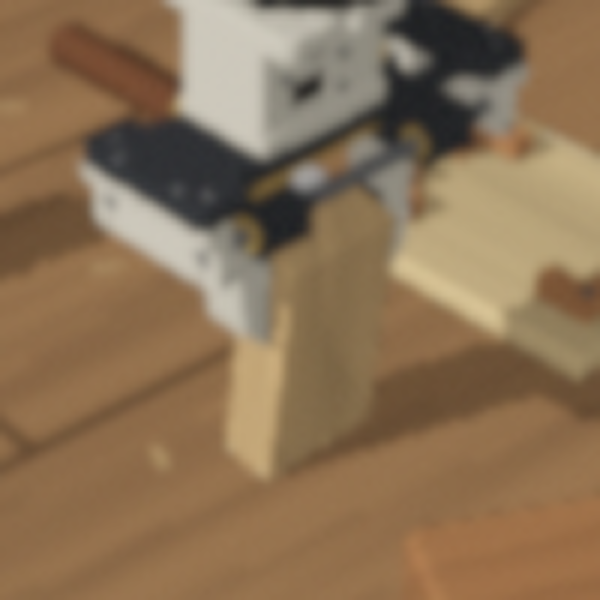

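The panel is now leaning towards -x, with its foot corner at crop (270,478). I'll measure the pivot edge to follow the arc.

```bash
cat >> h.py <<'E'
def ground(n,px,z=0):
    c=ctrl.get_calibration(n);r=c["R"].T@np.array([(px[0]-c["cx"])/c["fx"],(px[1]-c["cy"])/c["fy"],1]);o=-c["R"].T@c["t"]
    return o+r*(z-o[2])/r[2]
E
python3 - <<'E'
from h import *
p=ground("side",(221+270/6-.4,179+476/6-.4));print("corner",p)
t=ctrl.sense()["tcp_pos"];d=np.array([-.998,-.06]);u=(t[:2]-p[:2])@d*1e3;print("u",u,t)
h=np.hypot(100,21);print("theta",np.degrees(np.arcsin(u/h)+np.arctan2(21,100)),"v expected",np.sqrt(h*h-u*u),"actual",(t[2]+.0188)*1e3)
E
```

```text
corner [0.5287743  0.17547777 0.        ]
u -5.131831357326891 [0.53552468 0.14872692 0.07741418]
theta 8.98101088299114 v expected 102.0522626251861 actual 96.21418467555488
```

Call:
play_rows:
  jaw: [40,40,40,40,40,40,40]
  travel:
    - [-4,-0.2,0]
    - [-4,-0.3,0]
    - [-4,-0.2,0]
    - [-4,-0.3,0]
    - [-4,-0.2,0]
    - [-4,-0.2,0]
    - [0,0,0]
  spin: [0,0,0,0,0,0,0]

```text
time_s: 16.87
tcp_pos: [0.5076, 0.147, 0.074]
orientation: [-3.14, -0.093, -0.014]
ft_force: [2.4, 0.8, 9.1]
opening: 0.695
gripper_force: 30.0
```

Run:
```python
from h import *
q=ctrl.sense();print(q["tcp_pos"],q["ft_force"])
s=ctrl.capture("side")
x,y=proj("side",q["tcp_pos"])[0].astype(int);print(x,y)
cv2.imwrite("pics/m5.png",cv2.resize(s[y-50:y+50,x-50:x+50],(600,600),interpolation=cv2.INTER_CUBIC))
```

```text
[0.5076117  0.14702581 0.07399319] [2.38062272 0.75220342 9.13013016]
279 234
```

View pics/m5.png

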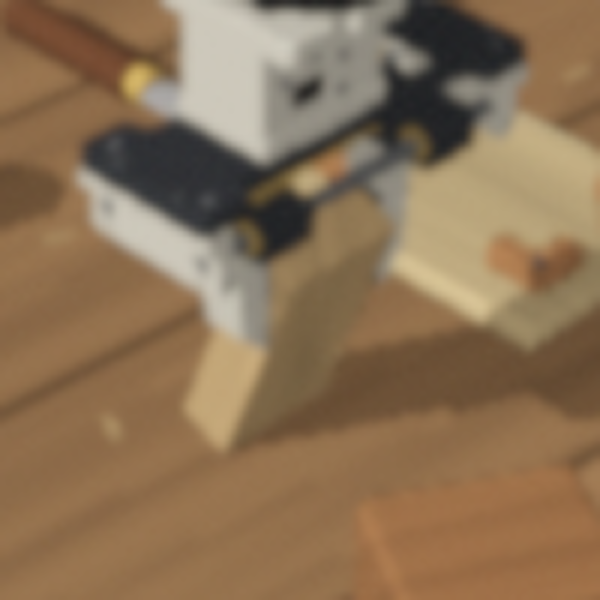

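The lean has grown, with the foot corner now at crop (228,450). I'll compute the remaining arc from it.

Run:
```python
from h import *
p=ground("side",(229+228/6-.4,184+448/6-.4));print("corner",p)
t=ctrl.sense()["tcp_pos"];d=np.array([-.998,-.06]);u=(t[:2]-p[:2])@d*1e3;v=(t[2]+.0188)*1e3;print("u,v",u,v)
for o in (18,21,24):
  H=np.hypot(u,v);h=np.sqrt(H*H-o*o);print(o,"h",h,"theta",np.degrees(np.arctan2(u,v)+np.arctan2(o,h)))
```

```text
corner [0.52598278 0.17439435 0.        ]
u,v 19.959281930643805 92.80596786351889
18 h 93.205797063656 theta 23.067879429239806
21 h 92.57602608813701 theta 24.918140102557537
24 h 91.84400147136135 theta 26.7820610821052
```

Call:
play_rows:
  jaw: [40,40,40,40,40,40,40,40,40,40,40,40,40,40,40]
  travel:
    - [-4,-0.2,-1.1]
    - [-4,-0.2,-1.1]
    - [-3.9,-0.2,-1.4]
    - [-3.9,-0.2,-1.4]
    - [-3.7,-0.2,-1.7]
    - [-3.7,-0.2,-1.8]
    - [-3.6,-0.2,-2]
    - [-3.6,-0.2,-2.1]
    - [-3.4,-0.2,-2.3]
    - [-3.4,-0.2,-2.4]
    - [-3.2,-0.2,-2.6]
    - [-3.2,-0.2,-2.7]
    - [-3,-0.2,-2.9]
    - [-3,-0.2,-2.9]
    - [0,0,0]
  spin: [0,0,0,0,0,0,0,0,0,0,0,0,0,0,0]

```text
time_s: 18.17
tcp_pos: [0.4555, 0.144, 0.044]
orientation: [-3.14, -0.093, -0.004]
ft_force: [-1.5, -0.4, 5.5]
opening: 0.693
gripper_force: 30.0
```

Call:
play_rows:
  jaw: [40,40,40,40,40,40,40,40,40,40]
  travel:
    - [-2.7,-0.2,-3.2]
    - [-2.6,-0.2,-3.2]
    - [-2.4,-0.1,-3.4]
    - [-2.4,-0.1,-3.4]
    - [-2.1,-0.1,-3.6]
    - [-2.1,-0.1,-3.6]
    - [-1.8,-0.1,-3.7]
    - [-1.7,-0.1,-3.7]
    - [-1.5,-0.1,-3.9]
    - [0,0,0]
  spin: [0,0,0,0,0,0,0,0,0,0]

```text
time_s: 19.0
tcp_pos: [0.435, 0.1428, 0.0115]
orientation: [3.14, 0.093, -0.001]
ft_force: [-3.6, 0.4, 2.4]
opening: 0.698
gripper_force: 30.0
```

Call:
play_rows:
  jaw: [40,40,40,40,40]
  travel:
    - [-0.7,0,-2]
    - [-0.6,0,-2]
    - [-0.6,0,-2]
    - [-0.5,0,-1.5]
    - [0,0,0]
  spin: [0,0,0,0,0]

```text
time_s: 19.42
tcp_pos: [0.4343, 0.1432, 0.0047]
orientation: [-3.14, -0.092, -0.004]
ft_force: [-0.9, 0.9, 6.1]
opening: 0.698
gripper_force: 31.3
```

Run:
```python
from h import *
q=ctrl.sense();print(q["tcp_pos"],q["ft_force"],q["joints"])
s=ctrl.capture("side")
x,y=proj("side",q["tcp_pos"])[0].astype(int);print(x,y)
cv2.imwrite("pics/m6.png",cv2.resize(s[y-50:y+50,x-60:x+40],(600,600),interpolation=cv2.INTER_CUBIC))
```

```text
[0.43427926 0.14319115 0.00473931] [-0.88510394  0.92502099  6.07426186] [1.50365947e-01 5.44359661e-01 1.96183991e+00 6.40085734e-04
 6.32822406e-01 1.66220467e+00]
299 268
```

View pics/m6.png

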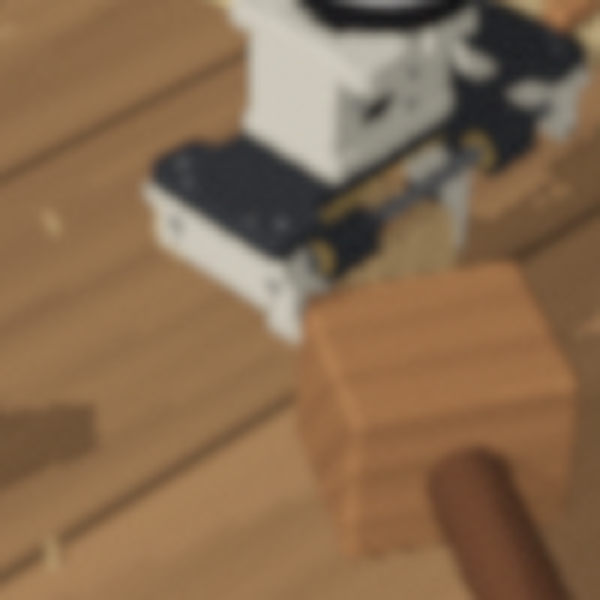

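The gripper and the larger mallet hide the panel here (gripper finger at 285,320). I'll judge the last few degrees by force.

Call:
play_rows:
  jaw: [40,40,40,40]
  travel:
    - [-0.2,0,-1]
    - [-0.2,0,-1]
    - [0,0,-1]
    - [0,0,0]
  spin: [0,0,0,0]

```text
time_s: 19.8
tcp_pos: [0.4353, 0.1431, 0.0023]
orientation: [-3.139, -0.092, -0.008]
ft_force: [0.9, -0.9, 8.4]
opening: 0.698
gripper_force: 33.8
```

Call:
play_rows:
  jaw: [40,40,40]
  travel:
    - [0,0,-1]
    - [0,0,-0.7]
    - [0,0,0]
  spin: [0,0,0]

```text
time_s: 20.05
tcp_pos: [0.4356, 0.1431, 0.0007]
orientation: [-3.139, -0.092, -0.009]
ft_force: [0.7, -0.5, 8.0]
opening: 0.695
gripper_force: 34.0
```

Call:
play_rows:
  jaw: [60,63,65,66,68,70,74,76,76,76,76,76,76,76,76,76,76,76,76,76]
  travel:
    - [0,0,0.5]
    - [0,0,0.5]
    - [0,0,0.5]
    - [0,0,0]
    - [0,0,0]
    - [0,0,0]
    - [0,0,0]
    - [0,0,0]
    - [0,0,10]
    - [0,0,25]
    - [0,0,35]
    - [0,0,35]
    - [0,0,30]
    - [0,-30,0]
    - [0,-36,0]
    - [0,-36,0]
    - [0,-36,0]
    - [0,-36,0]
    - [0,-36,0]
    - [0,-36,0]
  spin: [0,0,0,0,0,0,0,0,0,0,0,0,0,0,0,0,0,0,0,0]

```text
time_s: 21.72
tcp_pos: [0.4314, -0.1044, 0.1354]
orientation: [-3.139, -0.094, 0.004]
ft_force: [-0.0, 0.5, -0.6]
opening: 0.829
gripper_force: 0.0
```

Call:
play_rows:
  jaw: [76,76,76]
  travel:
    - [0,-36,0]
    - [0,-36,0]
    - [0,0,0]
  spin: [0,0,0]

```text
time_s: 21.97
tcp_pos: [0.4323, -0.1804, 0.1355]
orientation: [3.139, 0.087, -0.001]
ft_force: [-0.0, -1.0, -0.7]
opening: 0.827
gripper_force: 0.0
```

Run:
```python
from h import *
from scipy.spatial.transform import Rotation as R
q=ctrl.sense();Y=R.from_rotvec(q["orientation"]).as_matrix()[:,1];print(q["tcp_pos"],np.degrees(np.arctan2(Y[1],Y[0])))
t=ctrl.capture("top");cv2.imwrite("pics/t7.png",t);cv2.imwrite("pics/s7.png",ctrl.capture("side"))
t0=cv2.imread("pics/top0.png")
pr=proj("top",place([.467,.144,np.radians(3.4)],rect(60,32,28)));print(pr.round(1).tolist())
def hsv(i,poly):
    m=np.zeros(i.shape[:2],np.uint8);cv2.fillPoly(m,[poly.astype(int)],1);return np.percentile(cv2.cvtColor(i,cv2.COLOR_BGR2HSV)[m>0],[10,50,90],axis=0).tolist()
c=pr.mean(0);sh=c+.6*(pr-c)
print("now",hsv(t,sh),"before",hsv(t0,sh))
d=cv2.absdiff(cv2.GaussianBlur(t,(3,3),0),cv2.GaussianBlur(t0,(3,3),0)).max(2)
x0,y0=pr.min(0).astype(int)-15;x1,y1=pr.max(0).astype(int)+15
g=cv2.cvtColor(t,cv2.COLOR_BGR2GRAY).astype(int)-cv2.cvtColor(t0,cv2.COLOR_BGR2GRAY)
# signed brightness change profiles across the box
print("cols",x0,np.round(g[int(c[1])-12:int(c[1])+12,x0:x1].mean(0)).astype(int).tolist())
print("rows",y0,np.round(g[y0:y1,int(c[0])-6:int(c[0])+6].mean(1)).astype(int).tolist())
```

```text
[ 0.43233524 -0.1803804   0.13553581] -86.83050995046824
[[230.0, 243.2], [258.9, 239.8], [264.9, 295.3], [235.0, 299.0]]
now [[15.0, 101.0, 170.0], [19.0, 106.0, 207.0], [19.0, 148.60000000000002, 220.0]] before [[14.0, 126.0, 133.0], [15.0, 132.0, 142.0], [16.0, 140.0, 183.0]]
cols 214 [23, 24, 24, 25, 25, 26, 25, 25, 27, 26, 26, 26, 26, 27, 25, 26, 25, 32, 54, 72, 73, 71, 70, 65, 60, 62, 59, 57, 48, 37, 38, 28, 44, 54, 54, 42, 33, 32, 38, 43, 47, 42, 38, 34, 30, 36, 45, 18, -20, -35, -32, -31, -31, -31, -31, -31, -32, -32, -31, -30, -31, -31, -32, -34, -6]
rows 224 [1, 2, 3, 0, 1, 2, 1, 2, 1, 1, 1, 1, 1, 2, 0, -2, 21, 48, 44, 45, 43, 17, 33, 50, 48, 45, 44, 42, 39, 50, 51, 52, 50, 44, 44, 30, 27, 43, 43, 42, 48, 43, 62, 39, 37, 54, 46, 45, 49, 50, 46, 48, 39, 42, 26, 18, 44, 40, 41, 42, 45, 47, 48, 49, 50, 41, 18, 46, 86, 104, 76, 48, -21, -44, -23, -1, 3, 2, 2, 2, 3, 2, -17, 3, 1, 2, 2, 1, 2]
```

```bash
cat >> h.py <<'E'
def edgefit(img,q0,hx,hy,z,n=15,R=7,it=4,cam="top"):
    g=cv2.GaussianBlur(cv2.cvtColor(img,cv2.COLOR_BGR2GRAY),(0,0),0.8).astype(np.float32)
    q=np.array(q0,float);s=np.arange(-R,R+.01,.25);f=np.linspace(-.7,.7,n)
    E=[(np.c_[np.full(n,a*hx),f*hy,np.full(n,z)]/1e3,np.array([a,0,0])) for a in(1,-1)]+[(np.c_[f*hx,np.full(n,a*hy),np.full(n,z)]/1e3,np.array([0,a,0])) for a in(1,-1)]
    for k in range(it):
        obs=[]
        for L,nn in E:
            P=proj(cam,place(q,L));N=proj(cam,place(q,L+nn*1e-3))-P;N/=np.linalg.norm(N,axis=1)[:,None]
            S=P[:,None]+N[:,None]*s[None,:,None]
            prof=cv2.remap(g,S[...,0].astype(np.float32),S[...,1].astype(np.float32),1)
            grad=-np.gradient(prof,axis=1)          # bright inside
            j=grad.argmax(1);obs.append((L,N,P+N*s[j][:,None],s[j]))
        def res(q): return np.concatenate([((proj(cam,place(q,L))-T)*N).sum(1) for L,N,T,_ in obs])
        q=least_squares(res,q,loss="soft_l1",f_scale=.4).x;R=max(3,R-2);s=np.arange(-R,R+.01,.25)
    r=res(q);print("edgefit",np.round(q[:2]*1e3,1),np.round(np.degrees(q[2]),2),"edge medians",[round(float(np.median(a)),2) for a in np.split(r,4)])
    return q
E
python3 - <<'E'
from h import *
t=cv2.imread("pics/t7.png")
print("panel");edgefit(t,[.470,.144,np.radians(3.2)],60,32,28)
print("cradle");edgefit(t,[.580,-.039,np.radians(3.2)],90,70,12)
print("cradle0");edgefit(cv2.imread("pics/top0.png"),[.580,-.039,np.radians(3.2)],90,70,12)
m=np.zeros((600,800,3),np.uint8)
m[:,:400]=cv2.resize(t[150:315,215:325],(400,600),interpolation=cv2.INTER_CUBIC)
# overlay-free crop; right: stops of cradle
m[:,400:]=cv2.resize(t[165:265,285:352],(400,600),interpolation=cv2.INTER_CUBIC)
cv2.imwrite("pics/m8.png",m)
E
```

```text
panel
edgefit [470.1 145.8] 3.27 edge medians [0.19, 0.27, 0.11, 0.17]
cradle
edgefit [580.6 -38.4] 3.24 edge medians [0.21, 0.29, 0.03, -0.02]
cradle0
edgefit [580.5 -38.4] 3.16 edge medians [0.23, 0.18, -0.02, -0.02]
```

Call:
play_rows:
  jaw: [76,76,76,76,76,76,76,76,76,76,76,76,80,80,80,80]
  travel:
    - [3.8,32.6,0]
    - [3.8,32.6,0]
    - [3.8,32.6,0]
    - [3.8,32.6,0]
    - [3.8,32.6,0]
    - [3.8,32.6,0]
    - [3.8,32.6,0]
    - [3.8,32.6,0]
    - [3.8,32.6,0]
    - [3.7,32.4,0]
    - [0,0,0]
    - [0,0,0]
    - [0,0,-20]
    - [0,0,-20]
    - [0,0,0]
    - [0,0,0]
  spin: [0,0,0,0,0,0,0,0,0,0,0,0,0,0,0,0]

```text
time_s: 23.4
tcp_pos: [0.4693, 0.15, 0.0954]
orientation: [3.14, 0.093, -0.005]
ft_force: [-0.5, 0.3, 0.2]
opening: 0.873
gripper_force: 0.0
```

Call:
play_rows:
  jaw: [80,80,80,80,80,80,80,80,80,80]
  travel:
    - [0.7,-2.2,-15]
    - [0,-2.2,-20]
    - [0,0,-20]
    - [0,0,-15]
    - [0,0,-8]
    - [0,0,-5]
    - [0,0,-3]
    - [0,0,-2]
    - [0,0,0]
    - [0,0,0]
  spin: [0,0,0,0,0,0,0,0,0,0]

```text
time_s: 24.23
tcp_pos: [0.4717, 0.1463, 0.0086]
orientation: [-3.14, -0.093, -0.002]
ft_force: [-0.4, 0.2, -0.4]
opening: 0.873
gripper_force: 0.0
```

Call:
play_rows:
  jaw: [80,80,76,73,71,69,67,65,63,55,45,40,40,40]
  travel:
    - [-1.5,-0.7,-3]
    - [0,0,-2]
    - [0,0,0]
    - [0,0,0]
    - [0,0,0]
    - [0,0,0]
    - [0,0,0]
    - [0,0,0]
    - [0,0,0]
    - [0,0,0]
    - [0,0,0]
    - [0,0,0]
    - [0,0,0]
    - [0,0,0]
  spin: [0,0,0,0,0,0,0,0,0,0,0,0,0,0]

```text
time_s: 25.4
tcp_pos: [0.4698, 0.1455, 0.003]
orientation: [3.14, 0.093, 0.0]
ft_force: [0.1, -1.0, 0.7]
opening: 0.697
gripper_force: 30.0
```

Run:
```python
from h import *
from scipy.spatial.transform import Rotation as R
q=ctrl.sense();Y=R.from_rotvec(q["orientation"]).as_matrix()[:,1];print(q["tcp_pos"],np.degrees(np.arctan2(Y[1],Y[0])),q["opening"],q["gripper_force"],q["ft_force"])
```

```text
[0.46981002 0.14545581 0.00295812] -86.58943485284938 0.697389192652273 29.999940097332 [ 0.07293358 -0.9521093   0.65646623]
```

Call:
play_rows:
  jaw: [40,40,40,40,40,40,40,40,40,40,40,40,40,40,40,40,40]
  travel:
    - [0,0,6]
    - [0,0,12]
    - [0,0,18]
    - [0,0,18]
    - [0,0,6]
    - [5,-9,0]
    - [10,-17,0]
    - [13,-21,0]
    - [13,-21,0]
    - [13,-21,0]
    - [13,-21,0]
    - [13,-21,0]
    - [13,-21,0]
    - [10,-17,0]
    - [5,-9.5,0]
    - [2.4,-5.8,0]
    - [0,0,0]
  spin: [0,0,0,0,0,0,0,0,0,0,0,0,0,0,0,0,0]

```text
time_s: 26.82
tcp_pos: [0.5799, -0.0398, 0.062]
orientation: [-3.14, -0.091, 0.002]
ft_force: [-0.1, 1.4, -2.7]
opening: 0.693
gripper_force: 30.0
```

Call:
play_rows:
  jaw: [40,40,40,40,40,40]
  travel:
    - [0,0,-10]
    - [0,0,-12]
    - [0,0,-6]
    - [0,0,-2]
    - [0,0,0]
    - [0,0,0]
  spin: [0,0,0,0,0,0]

```text
time_s: 27.32
tcp_pos: [0.5802, -0.0383, 0.033]
orientation: [3.14, 0.094, 0.0]
ft_force: [0.2, -0.3, -0.7]
opening: 0.694
gripper_force: 30.0
```

Run:
```python
from h import *
from scipy.spatial.transform import Rotation as R
for i in range(2):
  t=ctrl.capture("top");q=ctrl.sense();Y=R.from_rotvec(q["orientation"]).as_matrix()[:,1];print(q["tcp_pos"],np.degrees(np.arctan2(Y[1],Y[0])),q["opening"],q["gripper_force"],q["ft_force"])
```

```text
[ 0.58041184 -0.03845309  0.03330633] -86.56325007118774 0.6966535244200853 29.999570846557617 [ 0.52093709 -0.5553035  -2.69645871]
[ 0.58053762 -0.03859055  0.03346507] -86.5726014958513 0.6923703370961758 29.99957174062729 [ 0.486649    0.21456001 -1.76066345]
```

Call:
play_rows:
  jaw: [40,40,40,40,40,40,40,40,40]
  travel:
    - [-0.3,-0.2,-2]
    - [0,0,-2]
    - [0,0,-2]
    - [0,0,-2]
    - [0,0,-2]
    - [0,0,-2]
    - [0,0,-2]
    - [0,0,0]
    - [0,0,0]
  spin: [0,0,0,0,0,0,0,0,0]

```text
time_s: 28.17
tcp_pos: [0.5798, -0.039, 0.0188]
orientation: [3.14, 0.093, -0.001]
ft_force: [-0.0, -0.7, -1.3]
opening: 0.694
gripper_force: 30.0
```

No resistance: the panel is inside the stops, so I'll go on to the floor.

Call:
play_rows:
  jaw: [40,40,40,40,40,40,40]
  travel:
    - [0,0,-1]
    - [0,0,-1]
    - [0,0,-1]
    - [0,0,-1]
    - [0,0,-0.7]
    - [0,0,0]
    - [0,0,0]
  spin: [0,0,0,0,0,0,0]

```text
time_s: 28.75
tcp_pos: [0.5799, -0.039, 0.015]
orientation: [3.14, 0.093, 0.001]
ft_force: [-1.6, -0.2, 5.8]
opening: 0.693
gripper_force: 30.0
```

Call:
play_rows:
  jaw: [62,64,66,68,72,78,78,78,78,78,78,78,78,78,78,78,78,78,78,78]
  travel:
    - [0,0,0.5]
    - [0,0,0.3]
    - [0,0,0]
    - [0,0,0]
    - [0,0,0]
    - [0,0,0]
    - [0,0,0]
    - [0,0,5]
    - [0,0,15]
    - [0,0,30]
    - [0,0,40]
    - [0,0,40]
    - [0,0,20]
    - [-10,-25,0]
    - [-20,-34,0]
    - [-20,-34,0]
    - [-20,-34,0]
    - [-20,-34,0]
    - [-20,-34,0]
    - [0,0,0]
  spin: [0,0,0,0,0,0,0,0,0,0,0,0,0,0,0,0,0,0,0,0]

```text
time_s: 30.42
tcp_pos: [0.4669, -0.2393, 0.1656]
orientation: [3.138, 0.085, -0.001]
ft_force: [0.8, -0.1, 0.3]
opening: 0.85
gripper_force: 0.0
```

Run:
```python
from h import *
t=ctrl.capture("top");s=ctrl.capture("side");print(ctrl.sense()["tcp_pos"],ctrl.sense()["ft_force"])
m=np.zeros((600,800,3),np.uint8)
m[:,:400]=cv2.resize(t[165:265,285:352],(400,600),interpolation=cv2.INTER_CUBIC)
m[:,400:]=cv2.resize(s[150:270,260:340],(400,600),interpolation=cv2.INTER_CUBIC)
cv2.imwrite("pics/m9.png",m)
edgefit(t,[.5803,-.0385,np.radians(3.3)],60,32,40,R=4)
```

```text
[ 0.46926945 -0.23515755  0.16547145] [ 0.22103155 -0.09859475  0.33655003]
edgefit [580.5 -38.4] 3.46 edge medians [0.26, 0.25, 0.25, 0.32]
```

View pics/m9.png

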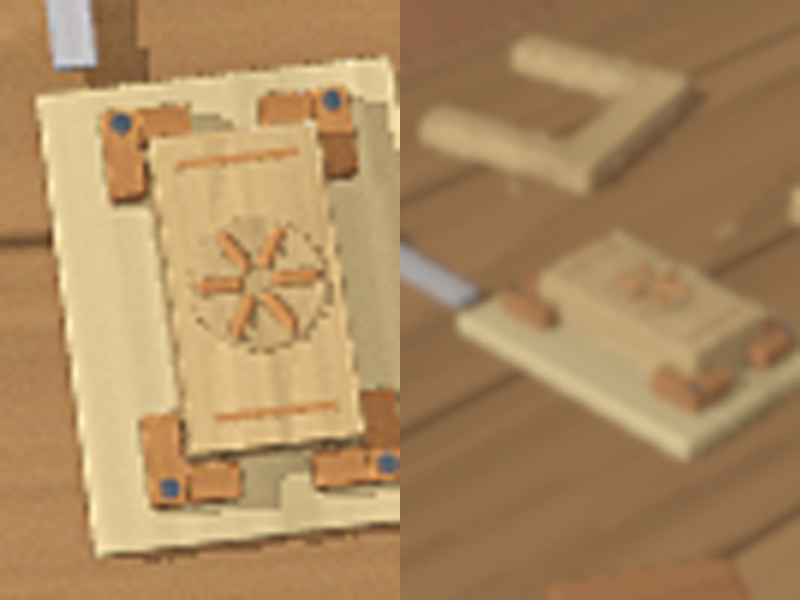

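The panel lies flat between all four corner stops with its rosette up (left crop centre 258,285), and its fitted pose matches the cradle's. I'm handing the job in.

```bash
python3 -c "
from rig import ctrl
print(ctrl.job_done())"
```

```text
the job is handed in; nothing more can be done
None
```

I put the mallet in the tool tray, then laid the panel flat between the cradle's corner stops with its rosette up, and handed the job in at about 30 s; the final picture and pose fit showed it home, but no verdict was returned.

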